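Fetch the stain tin from behind the tall containers

TASK

The small tin of wood stain is hemmed in by the three tall containers in the tin rack. Stand the three tall ones on the rubber mat to get at it, set the tin in the aluminium drip saucer, then put the tall ones back upright, each in the same bay of the rack that it came from. Set everything down rather than dropping it, knock nothing over, and leave the jar, the tape and the brush where they are.

Things in the scene. Friction and masses are not known exactly. Their poses are not given: they have to be found in the camera images.
- rack: Fixed grey tray, 157 x 227 mm (its x by y), flat on the bench, with 2 rows of 3 bays, each 66 mm square inside. Origin: centre of its underside; x to its back row, y to its left. Bay centres at x = -35 mm (front) and +35 mm (back), y = -70, 0, +70 mm. Heights above the bench: bay floors 8 mm, dividers 22 mm, outer walls 26 mm. The stain tin starts in the back middle bay.
- mat: Fixed black rubber mat, 300 mm (its x) by 130 mm (its y), 3 mm thick, flat on the bench left or right of the rack: the side area. Origin: centre of its underside.
- saucer: Fixed round aluminium drip saucer, 100 mm across and 11 mm high, on the other side of the rack from the mat; its floor is 4 mm above the bench and about 86 mm across at the bottom. Origin: centre of its underside.
- stain: The stain tin: small round steel tin with a paper label and a lever lid, 60 mm diameter, 56 mm high. Starts upright in the back middle bay of the rack. Origin: centre of its underside, z up. About 0.16 kg.
- spray: Tall round spray can, 52 mm diameter up to 118 mm height, then a narrower shoulder and a white cap 34 mm across; 150 mm high in all. It starts upright in one of the three bays next to the stain tin (back left, back right or front middle). Origin: centre of its underside, z up. About 0.24 kg.
- glue: Tall round white glue bottle, 56 mm diameter up to 110 mm height, then a shoulder and a pointed grey nozzle; 150 mm high in all. It starts upright in one of the three bays next to the stain tin (back left, back right or front middle). Origin: centre of its underside, z up. About 0.26 kg.
- solvent: Tall flat-sided steel can, 40 mm (its x) by 56 mm (its y), straight up to 124 mm height, with a black screw cap off the centre; 138 mm high in all. It starts upright in one of the three bays next to the stain tin (back left, back right or front middle). Origin: centre of its underside, z up. About 0.30 kg.
- jar: Low round jar of screws with a brass lid, 49 mm diameter, 44 mm high, in a front corner bay of the rack; to be left there. Origin: centre of its underside.
- tape: Roll of black tape lying flat in the other front corner bay, 58 mm outer diameter, 19 mm high; to be left there. Origin: centre of its underside.
- brush: Paint brush lying flat on the bench, 160 mm long, 38 mm wide, 12 mm high, about 130 mm from the saucer's centre on the robot's side; to be left there. Origin: under its middle, x towards its bristles.
Not all that is in view belongs to the job. Leave any purple look-alike of the solvent alone.

How it is judged:
By the outcome, as a careful person would: the job done as asked, in the order asked, and still so for the second after the job is handed in, with the robot touching nothing.
It also fails if it takes over 144 s, if anything falls off the work surface, if the arm or the gripper's body presses on something with over 40 N, if the wrist force passes 120 N, or if a joint passes its speed limit or range.

ROBOT

A 6-joint arm with a two-finger parallel gripper is mounted at the origin on the work surface. World frame = base frame: x ahead of the robot, y to its left, z up, the work surface at z = 0. Lengths are in m, angles in rad, forces in N, time in s.
With the tool pointing down it reaches from about 0.275 to 0.825 m from the base axis. Payload 4.9 kg.
Tool frame: the origin (TCP) lies midway between the tips of the shut fingers; the grasp point (between the pads) lies 19 mm behind it (grip_point_offset is the distance from the TCP to the grasp point, in m); z points along the fingers, y is the line along which they close (so a half turn about z gives the same grasp; the last joint's range is limited). The gripper opens to 85 mm and grips with 20 to 120 N. Pads are 22 mm wide; open, the fingers measure 114 mm over their backs; the gripper's body (76 mm by 85 mm) begins 54 mm behind the grasp point. The pads swing forward as they close: fully open they stand 13 mm farther back than shut.
Start: joints at [-1.437, 0.326, -0.193, 1.052, 0, 1.437], TCP at [0.146, -0.53, 0.203] pointing down, gripper open.
Joint ranges: [-2.65, 2.65], [-0.97, 1.79], [-1.3, 1.35], [-1.93, 2.1], [-1.47, 1.37], [-3.14, 3.14]. Speed limits (rad/s): [2.57, 2.57, 3.14, 3.14, 3.14, 3.14].

INTERFACE

Orientations are given as a rotation vector (axis times angle).
In Python, from cell import * gives the robot as it stands. Calls block until the motion is done:
- movep(position, orientation): joint-space move of the TCP to a pose.
- move_l(position, velocity=0.15, rot=None, until_force=None): straight line of the TCP; rot=None keeps the orientation; velocity is the mean speed in m/s. With until_force (N) it stops when the force on the tool has changed by that much, and returns True; else False.
- set_joints(angles): joint-space move.
- let_go() and grab(newtons=None): open the fingers fully, or close them until they stop; newtons is the grip in N (None keeps the last).
- sleep(seconds).
- ik(position, orientation): joint angles nearest the present ones, or None.
- get_state(): the state.
- grab_frame(name): name is "scene" or "top" or "wrist"; returns a dict with "img" (384x512x3 uint8, red, green, blue), "fx", "fy", "cx", "cy" (pixels), "k1" (the pictures are not rectified: a ray, as slopes to the right and down, at radius r is drawn at 1 + k1 r^2 times it, then the intrinsics apply), "cam_to_world" (4x4, takes a point from camera to world coordinates); the wrist camera has in their place "T_tool_cam" (4x4, takes a point from camera to tool coordinates, whose origin is the TCP and whose axes are the flange's). Camera axes: x right, y down, z forward; pixel columns grow to the right and rows downward; lengths in m; the calibration is good to about 2 mm. A picture is of the moment at which its call begins: read the wrist's pose just before it. There is no depth.
A pose or a line that the arm cannot do raises MotionError and nothing moves.
- sign_off(): hands the job in; it is judged then, once.
Trained networks look in the newest picture that a camera, given by its name, has taken for a name from the list of things; names that differ only in an ending like _2 or _b are one class to them, and where a whole thing is asked for, a point or a joint stands for the part that bears it (a point fixed in the world has none). Each returns a list of dicts, best first, with "score" (0 to 1); they miss things now and then, are a little off and sometimes report something else, mostly with a low value. They report only what shows in the picture. A call takes as long as a camera call. They do not tell look-alikes from the thing itself.
- spot_in(camera, name): "centre" ([column, row] in pixels, amid what is visible of it).
- silhouettes(camera, name): "mask" (384x512 bool, what is visible of it) and "centre" ([column, row] in pixels, amid what is visible of it).
- tip_of(camera, name): "centre" ([column, row] in pixels: a listed point, or the origin of a listed thing).
The state is a dict: "clock": time; "q": joint angles; "joint_velocities": joint speeds; "tau": joint torques, N m; "position": TCP position; "eef_rot": TCP orientation; "contact_force": force on the tool from outside, world axes, zero at the start; "wrist_torque": the same for the moment, N m; "finger_gap": opening from 0.0 (shut) to 1.0 (fully open); "grasp_force": force on a finger pad.
Only numpy, scipy, OpenCV 4.12 (cv2) and the standard library are available. Lean on these libraries where they do the work, as an engineer would, in place of code of your own. Each camera call takes 0.05 s, during which the arm holds its last target. There are 200 camera calls.

## Working session

There is one attempt and no reset: what is moved stays moved. The work goes in short steps, each a Python script; the robot and the scene stay as the last script left them, time stands still between calls to the robot, and variables do not carry over. Pictures are saved under pics/ and viewed, at most 14 in all, crops included, and the job is handed in when it is done.

```bash
ls; mkdir -p pics; cat > h.py <<'E'
from cell import *
import numpy as np, cv2
def ray(f,px,T=None):
    T=np.array(f["cam_to_world"]) if T is None else T
    K=np.array([[f["fx"],0,f["cx"]],[0,f["fy"],f["cy"]],[0,0,1.]])
    u=cv2.undistortPoints(np.array([[px]],float),K,np.array([f["k1"],0,0,0,0.]))[0,0]
    return T[:3,3],T[:3,:3]@np.array([u[0],u[1],1])
def at_z(f,px,z,T=None):
    o,d=ray(f,px,T); return o+d*(z-o[2])/d[2]
def tri(rays):
    A=0;b=0
    for o,d in rays:
        d=d/np.linalg.norm(d);P=np.eye(3)-np.outer(d,d);A=A+P;b=b+P@o
    return np.linalg.solve(A,b)
def save(f,n): cv2.imwrite("pics/"+n+".png",cv2.resize(f["img"][:,:,::-1],None,fx=1.5,fy=1.5))
E
python3 - <<'E'
from h import *
for c in("scene","top"):
    f=grab_frame(c); save(f,c+"0")
    print(c,f["fx"],f["k1"],np.round(f["cam_to_world"],3).tolist())
    for n in "rack mat saucer stain spray glue solvent jar tape brush".split():
        print(n,[(np.round(d["centre"]).tolist(),round(d["score"],2)) for d in spot_in(c,n)][:3],[(np.round(d["centre"],1).tolist(),round(d["score"],2),np.round(at_z(f,d["centre"],0.008 if n in "stain spray glue solvent jar tape" else 0),3)[:2].tolist()) for d in tip_of(c,n)][:3])
print(get_state())
E
```

```text
pics
scene 398.5959364602921 -0.07986067436259836 [[-0.8, 0.327, -0.502, 0.977], [0.599, 0.442, -0.668, 0.668], [0.004, -0.835, -0.55, 0.57], [0.0, 0.0, 0.0, 1.0]]
rack [([256.0, 218.0], 0.91)] [([258.8, 210.4], 0.73, [0.503, 0.035])]
mat [([268.0, 167.0], 0.2)] [([342.4, 278.6], 0.85, [0.508, 0.318]), ([183.7, 155.1], 0.66, [0.515, -0.333]), ([259.0, 210.1], 0.33, [0.502, 0.034])]
saucer [([185.0, 155.0], 0.89)] [([187.2, 158.3], 0.66, [0.516, -0.308])]
stain [([246.0, 203.0], 0.83)] [([249.0, 214.2], 0.61, [0.538, 0.042])]
spray [([188.0, 156.0], 0.66), ([225.0, 178.0], 0.6)] [([230.0, 201.6], 0.75, [0.545, -0.029])]
glue [([269.0, 166.0], 0.58)] []
solvent [([364.0, 191.0], 0.97), ([271.0, 204.0], 0.71), ([287.0, 142.0], 0.63)] [([359.1, 213.7], 0.93, [0.325, 0.198]), ([285.3, 171.1], 0.72, [0.337, -0.063])]
jar [([250.0, 179.0], 0.88), ([335.0, 283.0], 0.16)] [([252.3, 189.7], 0.64, [0.468, -0.04])]
tape [([296.0, 211.0], 0.8)] [([293.4, 211.0], 0.78, [0.444, 0.095])]
brush [([224.0, 144.0], 0.51)] [([219.7, 142.3], 0.61, [0.38, -0.342])]
top 395.8934598155233 -0.0768937804195145
[... 1130 characters left out ...]
 'q': array([-1.43719321e+00,  3.26207394e-01, -1.92624032e-01,  1.05200034e+00,
       -2.61283140e-05,  1.43659700e+00]), 'joint_velocities': array([-7.11513774e-04,  8.92063057e-04, -1.63060163e-05,  1.64445260e-03,
        1.15127246e-03,  2.47962461e-03]), 'tau': array([ 1.38806357e-03, -4.43324554e+01,  2.62750393e+01,  1.24962968e-03,
       -1.42703429e-04, -1.23897718e-05]), 'position': array([ 0.14554013, -0.53039503,  0.20296766]), 'eef_rot': array([-3.11343593e+00, -4.19402432e-01,  4.10252015e-05]), 'contact_force': array([-0.26358402, -0.46448842,  0.10928697]), 'wrist_torque': array([ 0.0414578 , -0.03864424,  0.03830123]), 'grasp_force': 0.0, 'finger_gap': 1.0037697107102086}
```

View pics/scene0.png

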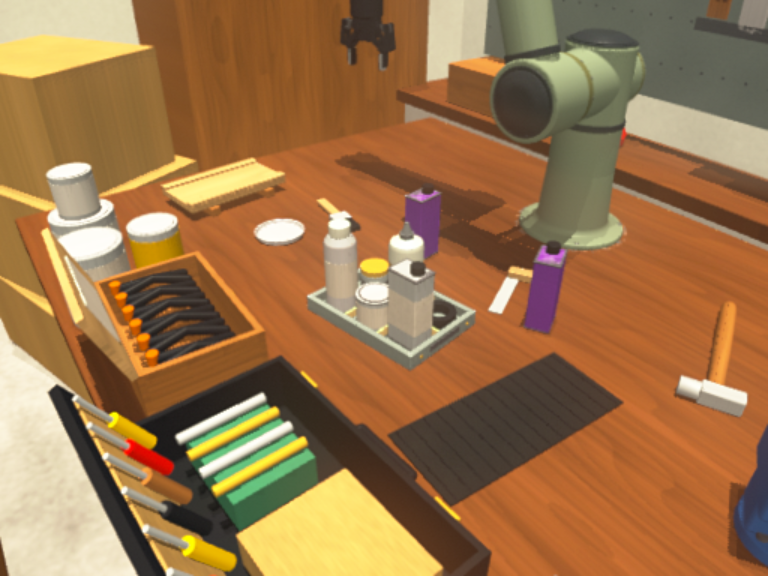

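View pics/top0.png

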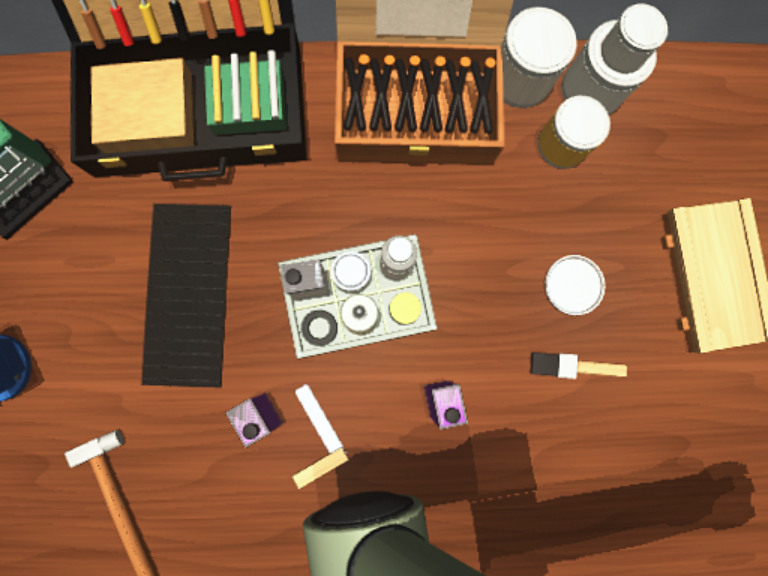

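The rack holds the solvent back-left (top px 203,184), stain back-middle (234,181), spray back-right (266,168), tape front-left, glue front-middle (239,208) and jar front-right. The mat is on the left and the saucer on the right. The solvent candidates are grey (203,184), purple (168,280) and purple (297,270). Only the grey one stands in the rack, so the purple ones are the look-alikes. Next I'll compute heights and the rack pose, then go above it for a close look.

```bash
python3 - <<'E'
from h import *
s=grab_frame("scene");t=grab_frame("top")
P={"glue":((405,228),(359,311)),"spray":((340,226),(400,248)),"solvcap":((418,266),(293,276)),"stain":((375,292),(351,271)),
"cBR":((308,300),(416,237)),"cBL":((411,360),(279,264)),"cFL":((474,312),(298,356))}
for n,(a,b) in P.items(): print(n,np.round(tri([ray(s,np.array(a)/1.5),ray(t,np.array(b)/1.5)]),3))
c=np.array([at_z(t,np.array(p)/1.5,0.026)[:2] for p in [(279,263),(416,236),(436,328),(298,356)]])
print(np.round(c,4),c.mean(0),[np.linalg.norm(c[i]-c[i-1]) for i in range(4)])
for a,b in((0,1),(3,2),):
    d=c[a]-c[b];print("yaw via y",np.arctan2(-d[0],d[1]))
for a,b in((0,3),(1,2)):
    d=c[a]-c[b];print("yaw via x",np.arctan2(d[1],d[0]))
m=np.array([at_z(t,np.array(p)/1.5,0.003)[:2] for p in [(154,205),(231,206),(221,387),(143,384)]]);print("mat",np.round(m,3),m.mean(0))
print("saucer",at_z(t,np.array((575.5,284.5))/1.5,0.011))
yaw=np.arctan2(-(c[0]-c[1])[0],(c[0]-c[1])[1])
x,y=c.mean(0)
# go above the rack, tool y along rack y
from scipy.spatial.transform import Rotation as R
r=(R.from_euler('z',yaw)*R.from_euler('x',np.pi)).as_rotvec()
print(r,ik([x-0.03,y,0.36],r))
movep([0.3,-0.3,0.36],r); movep([x-0.03,y,0.36],r)
st=get_state(); f=grab_frame("wrist"); save(f,"w1")
T=np.eye(4);T[:3,:3]=R.from_rotvec(st["eef_rot"]).as_matrix();T[:3,3]=st["position"]
W=T@np.array(f["T_tool_cam"]); np.save("w1.npy",W)
print(st["clock"],st["q"],np.round(W,3).tolist())
print("corners px per z.026 ok")
E
```

```text
glue [0.467 0.031 0.147]
spray [ 0.551 -0.027  0.153]
solvcap [0.518 0.123 0.142]
stain [0.535 0.043 0.063]
cBR [ 0.595 -0.063  0.015]
cBL [0.556 0.16  0.017]
cFL [0.407 0.132 0.022]
[[ 0.5556  0.1593]
 [ 0.5941 -0.0614]
 [ 0.4451 -0.0882]
 [ 0.4068  0.1312]] [0.50041486 0.03520361] [np.float64(0.15142309425912623), np.float64(0.22398654542654012), np.float64(0.15140218423200724), np.float64(0.2226967390585285)]
yaw via y 0.17255201755727564
yaw via y 0.17258856077880047
yaw via x 0.18671336069887723
yaw via x 0.1781957983859578
mat [[0.663 0.37 ]
 [0.657 0.241]
 [0.36  0.259]
 [0.368 0.386]] [0.51185857 0.31419767]
saucer [ 0.51067106 -0.32343812  0.011     ]
[3.12990760e+00 2.70707945e-01 1.65760809e-17] [-0.08196539  0.12035371 -0.06104686  1.38939575  0.          2.88707524]
4.8083 [-8.37783578e-02  1.20686765e-01 -6.12218855e-02  1.38933165e+00
 -4.31992925e-04  2.88674653e+00] [[0.171, -0.933, -0.317, 0.552], [-0.985, -0.162, -0.055, 0.048], [0.0, 0.321, -0.947, 0.531], [0.0, 0.0, 0.0, 1.0]]
corners px per z.026 ok
```

```bash
cat >> h.py <<'E'
from scipy.spatial.transform import Rotation as R
def proj(f,P,T):
    K=np.array([[f["fx"],0,f["cx"]],[0,f["fy"],f["cy"]],[0,0,1.]])
    M=np.linalg.inv(T)
    return cv2.projectPoints(np.array(P,float).reshape(-1,1,3),cv2.Rodrigues(M[:3,:3])[0],M[:3,3],K,np.array([f["k1"],0,0,0.]))[0][:,0]
def wristT(st,f):
    T=np.eye(4);T[:3,:3]=R.from_rotvec(st["eef_rot"]).as_matrix();T[:3,3]=st["position"];return T@np.array(f["T_tool_cam"])
def rk(c,yaw,x,y): return np.array(c)[:2]+np.array([[np.cos(yaw),-np.sin(yaw)],[np.sin(yaw),np.cos(yaw)]])@[x,y]
def overlay(f,T,c,yaw,n):
    im=cv2.resize(f["img"][:,:,::-1],None,fx=1.5,fy=1.5)
    def ring(pts,z,col):
        p=proj(f,[[*rk(c,yaw,*q),z] for q in pts],T)*1.5
        cv2.polylines(im,[np.round(p).astype(int)],True,col,1)
    for z,col in((.026,(0,0,255)),):
        ring([(-.0785,-.1135),(-.0785,.1135),(.0785,.1135),(.0785,-.1135)],z,col)
    for X in(-.035,.035):
        for Y in(-.07,0,.07): ring([(X-.033,Y-.033),(X-.033,Y+.033),(X+.033,Y+.033),(X+.033,Y-.033)],.022,(0,255,0))
    cv2.imwrite("pics/"+n+".png",im)
E
python3 - <<'E'
from h import *
st=get_state();f=grab_frame("wrist");T=wristT(st,f)
overlay(f,T,(.5004,.0352),.177,"w1o")
for n in "stain spray glue solvent jar tape".split():
    print(n,[(np.round(d["centre"],1).tolist(),round(d["score"],2),np.round(at_z(f,d["centre"],0.008,T),3)[:2].tolist()) for d in tip_of("wrist",n)][:3])
t=grab_frame("top");overlay(t,np.array(t["cam_to_world"]),(.5004,.0352),.177,"t1o")
E
```

```text
stain [([255.0, 98.9], 0.85, [0.54, 0.043]), ([460.4, 153.6], 0.71, [0.515, -0.316])]
spray [([300.1, 101.5], 0.57, [0.548, -0.028])]
glue [([255.1, 145.1], 0.89, [0.468, 0.03]), ([437.2, 225.0], 0.2, [0.383, -0.322])]
solvent [([210.7, 106.4], 0.95, [0.516, 0.11]), ([309.0, 231.5], 0.82, [0.331, -0.092]), ([147.2, 210.2], 0.66, [0.323, 0.198])]
jar [([298.6, 144.8], 0.77, [0.48, -0.04])]
tape [([213.3, 147.9], 0.7, [0.451, 0.097]), ([256.6, 145.3], 0.68, [0.468, 0.028])]
```

View pics/w1o.png

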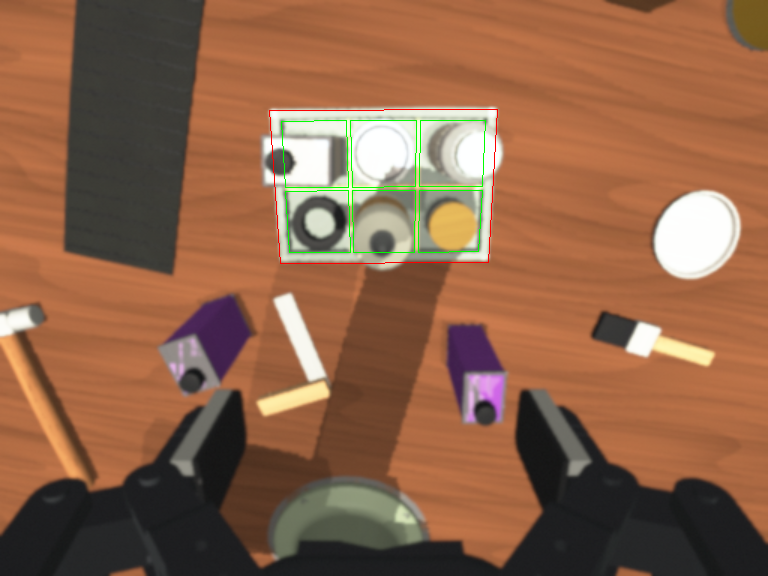

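The overlay lies on the rack's walls and dividers, so the rack pose is good: (0.500, 0.035), yaw 0.177. The grey solvent is back-left (px 298,160 at 1.5x), with the purple cans outside the rack at (190,365) and (483,385). The job asks for one enlarged crop to confirm the can before reaching, so I'll take it now.

```bash
cat >> h.py <<'E'
C=(.5004,.0352);YAW=.177
def rot(a): return (R.from_euler('z',a)*R.from_euler('x',np.pi)).as_rotvec()
RX=rot(YAW-np.pi/2)   # closes along rack x
RY=rot(YAW+np.pi)     # closes along rack y
BL,BM,BR,FM=[rk(C,YAW,*p) for p in((.035,.07),(.035,0),(.035,-.07),(-.035,0))]
def mat(s): return np.array([.512,.314])+s*np.array([.9985,-.05])
SAUCER=np.array([.5107,-.3234]); UP=.28
E
python3 - <<'E'
from h import *
f=grab_frame("wrist")
cv2.imwrite("pics/crop.png",cv2.resize(f["img"][60:290,90:360,::-1],None,fx=2.5,fy=2.5,interpolation=cv2.INTER_CUBIC))
for n,p,z,r in(("solv",BL,.082,RX),("glue",FM,.089,RY),("spray",BR,.089,RY),("stain",BM,.031,RY),("m-",mat(-.105),.08,RX),("m0",mat(0),.08,RY),("m+",mat(.105),.08,RY),("sau",SAUCER,.03,RY)):
    print(n,p,*[None if q is None else np.round(q,2) for q in(ik([*p,z],r),ik([*p,UP],r))])
E
```

```text
solv [0.52252777 0.11026905] [ 0.07  0.41 -0.4   0.76  0.   -1.68] [ 0.07  0.26 -0.09  1.22  0.   -1.68]
glue [0.46594683 0.0290373 ] [-0.1   0.29 -0.57  0.71  0.   -0.27] [-0.1   0.13 -0.25  1.19  0.   -0.27]
spray [ 0.54717858 -0.02754364] [-0.19  0.43 -0.36  0.79  0.   -0.36] [-0.19  0.28 -0.05  1.23  0.   -0.36]
stain [0.53485317 0.0413627 ] [-0.06  0.48 -0.45  0.64  0.   -0.24] [-0.06  0.26 -0.08  1.22  0.   -0.24]
m- [0.4071575 0.31925  ] [ 0.52  0.39 -0.45  0.73  0.   -1.23] [ 0.52  0.23 -0.13  1.21  0.   -1.23]
m0 [0.512 0.314] [ 0.43  0.52 -0.22  0.83  0.    0.25] [0.43 0.39 0.09 1.28 0.   0.25]
m+ [0.6168425 0.30875  ] [0.36 0.67 0.06 0.95 0.   0.18] [0.36 0.58 0.4  1.39 0.   0.18]
sau [ 0.5107 -0.3234] [-0.69  0.58 -0.26  0.73  0.   -0.86] [-0.69  0.4   0.11  1.28  0.   -0.86]
```

View pics/crop.png

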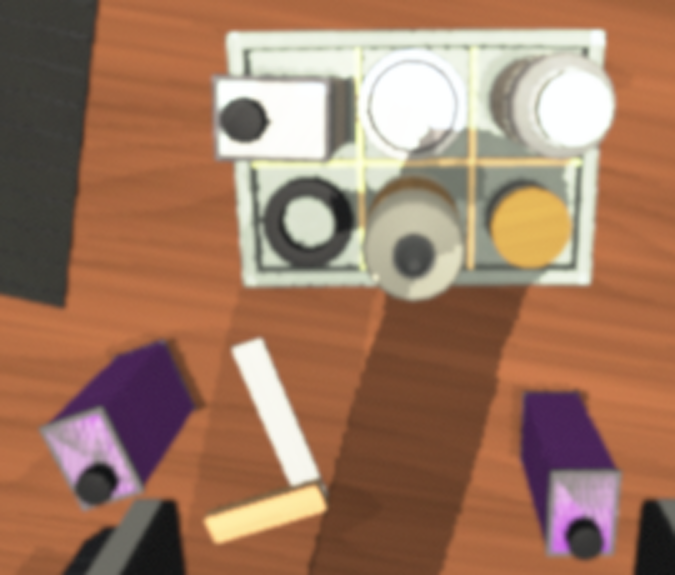

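The crop confirms it: the grey steel can with an off-centre cap stands in the back-left bay (crop px 275,118). The two purple cans at (95,455) and (585,515) are look-alikes on the bench. I'll refine the grasp centres from this view and take the solvent.

```bash
cat >> h.py <<'E'
def pick(p,z,r,N=45,appr=True):
    if appr: movep([*p,UP],r)
    let_go()
    hit=move_l([*p,z],0.2,until_force=12)
    grab(N); s=get_state(); print("pick hit",hit,"gap",round(s["finger_gap"],3),"F",round(s["grasp_force"],1),np.round(s["position"],4),round(s["clock"],1))
    return s["position"][2]
def place(p,z,r=None,lead=.008):
    move_l([*p,z+lead],0.2)
    hit=move_l([*p,z-.004],0.025,until_force=4); s=get_state()
    print("place hit",hit,"dz from plan",round(s["position"][2]-z,4),"gap",round(s["finger_gap"],3))
def release():
    let_go(); q=get_state()["position"]; move_l([q[0],q[1],UP],0.3); print("t",round(get_state()["clock"],1))
E
python3 - <<'E'
from h import *
st=get_state();f=grab_frame("wrist");T=wristT(st,f)
for n,p,z,b in(("solv",(200,107.2),.132,BL),("spray",(320.4,103.2),.158,BR),("glue",(255.6,162.4),.158,FM),("stain",(254.8,101.6),.064,BM)):
    w=at_z(f,p,z,T)[:2]; print(n,w,"in bay",R.from_euler('z',-YAW).apply([*(w-b),0])[:2])
pick(BL,.082,RX)
move_l([*BL,UP],.25); s=get_state(); print(s["finger_gap"],s["grasp_force"],s["contact_force"])
move_l([*mat(-.105),UP],.3)
place(mat(-.105),.077); 
f=grab_frame("scene");save(f,"s1"); release()
E
```

```text
solv [0.52172402 0.10912383] in bay [-0.00099284 -0.0009858 ]
spray [ 0.55155361 -0.02815709] in bay [ 0.00419867 -0.00137421]
glue [0.47163065 0.03205764] in bay [0.00612684 0.00197236]
stain [0.53725009 0.04418267] in bay [0.002856   0.00235387]
pick hit False gap 0.462 F 44.9 [0.5229 0.1102 0.0828] 11.0
0.454942169634609 45.04351584473625 [ 1.11775883  0.36726598 -2.29979378]
place hit True dz from plan 0.0006 gap 0.458
t 15.8
```

View pics/s1.png

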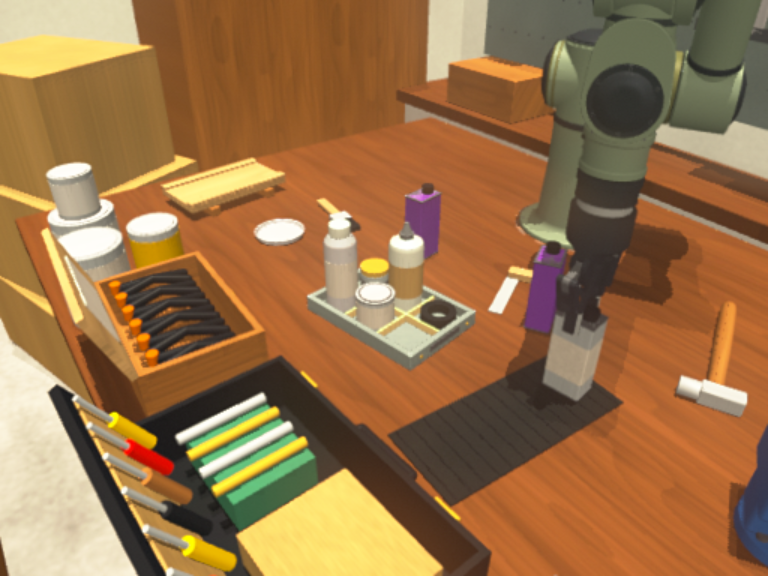

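Solvent stands on the mat (px 575,350 at 1.5x), and the predicted height matches to within 1 mm. Now the glue, then the spray.

```bash
python3 - <<'E'
from h import *
for b,z,m in((rk(C,YAW,-.0325,.001),.089,0),(rk(C,YAW,.0375,-.071),.089,.105)):
    pick(b,z,RY)
    move_l([*b,UP],.25); s=get_state(); print(s["finger_gap"],s["grasp_force"],s["contact_force"])
    move_l([*mat(m),UP],.3)
    place(mat(m),z-.005); release()
movep([*BM,.28],RY)
st=get_state();f=grab_frame("wrist");T=wristT(st,f);overlay(f,T,C,YAW,"w2")
for d in tip_of("wrist","stain"): print(d["score"],d["centre"],at_z(f,d["centre"],.008,T),BM)
s=grab_frame("scene");save(s,"s2")
E
```

```text
pick hit False gap 0.577 F 43.5 [0.4694 0.0309 0.0903] 18.7
0.5750082753662628 43.39795558931655 [-0.30600614 -0.29240836 -3.46732412]
place hit True dz from plan 0.0014 gap 0.573
t 23.4
pick hit False gap 0.575 F 45.8 [ 0.5509 -0.0281  0.0905] 26.5
0.5722111807951316 46.91113919019699 [ 0.27652186  0.49025555 -2.09186553]
place hit True dz from plan 0.0016 gap 0.576
t 31.4
0.96 [255.4, 151.4] [0.53387771 0.04440018 0.008     ] [0.53485317 0.0413627 ]
0.56 [437.6, 174.2] [0.51819975 0.31209212 0.008     ] [0.53485317 0.0413627 ]
0.43 [409.5, 236.2] [0.62066523 0.30349389 0.008     ] [0.53485317 0.0413627 ]
```

View pics/s2.png

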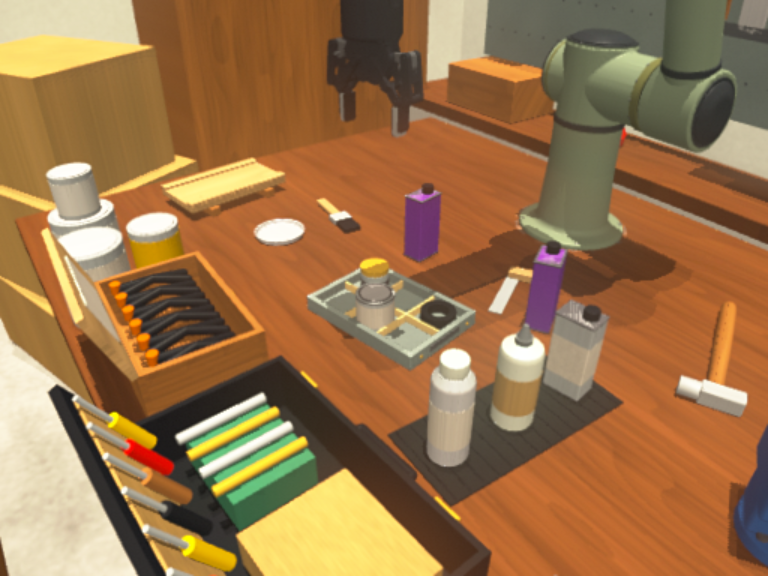

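View pics/w2.png

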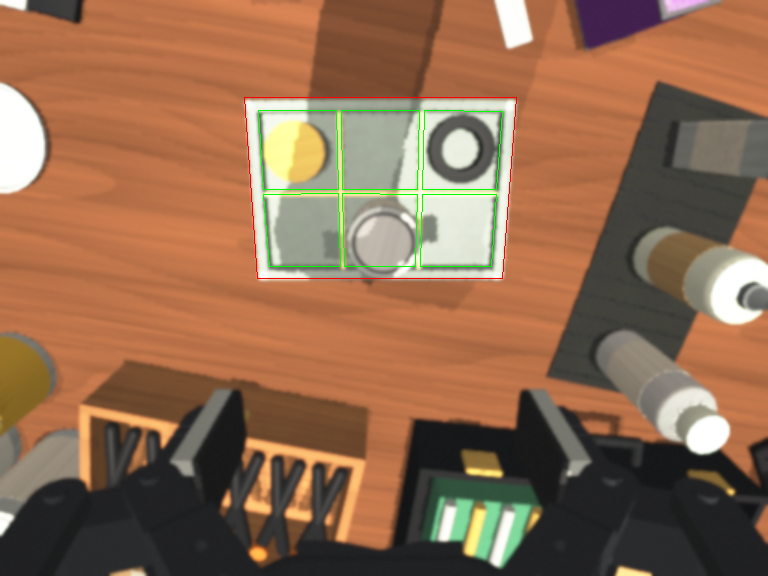

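All three stand upright on the mat (1.5x px: spray 452,410; glue 518,380; solvent 575,350). The stain tin is alone in its bay (px 383,241), with the overlay still aligned. I'll fix the saucer from two views and move the tin.

```bash
python3 - <<'E'
from h import *
st=get_state();f=grab_frame("wrist");T=wristT(st,f)
w=at_z(f,np.array((382.5,241.5))/1.5,.064,T)[:2];print("stain",w,R.from_euler('z',-YAW).apply([*(w-BM),0]))
W1=np.load("w1.npy"); a=at_z(f,np.array((696.5,234.5))/1.5,.009,W1)
t=grab_frame("top"); d=silhouettes("top","saucer")[0]; c,_=cv2.minEnclosingCircle(np.argwhere(d["mask"])[:,::-1].astype(np.float32))
b=at_z(t,c,.009); print("saucer",a,b,tri([ray(f,np.array((696.5,234.5))/1.5,W1),ray(t,c)]))
S=(a[:2]+b[:2])/2; assert np.linalg.norm(a-b)<.012
b=rk(C,YAW,.0365,.002)
z=pick(b,.031,RY)
move_l([*b,.2],.2); s=get_state(); print(s["finger_gap"],s["grasp_force"],s["contact_force"])
move_l([*S,.2],.3); place(S,z-.004)
f=grab_frame("top"); release()
g=grab_frame("top"); movep([*S+[.05,.02],UP],RY)
st=get_state();f=grab_frame("wrist");save(f,"w3");s=grab_frame("scene");save(s,"s3")
T=wristT(st,f)
for d in tip_of("wrist","stain")+tip_of("wrist","saucer"): print(d["score"],d["centre"],at_z(f,d["centre"],.004,T))
E
```

```text
stain [0.53579055 0.04422163] [0.00142612 0.00264921 0.        ]
saucer [ 0.51240212 -0.32373665  0.009     ] [ 0.51099795 -0.32249979  0.009     ] [ 0.51171109 -0.3227662   0.00958393]
pick hit False gap 0.001 F 11.5 [0.5416 0.0437 0.0357] 35.4
-0.003227198253862554 0.0 [ 0.26218839 -0.80472258 -0.64609159]
place hit False dz from plan -0.0041 gap 0.0
t 41.2
0.55 [487.2, 175.9] [0.53181548 0.04788691 0.004     ]
0.8 [244.9, 112.8] [ 0.5103771  -0.32262838  0.004     ]
```

View pics/s3.png

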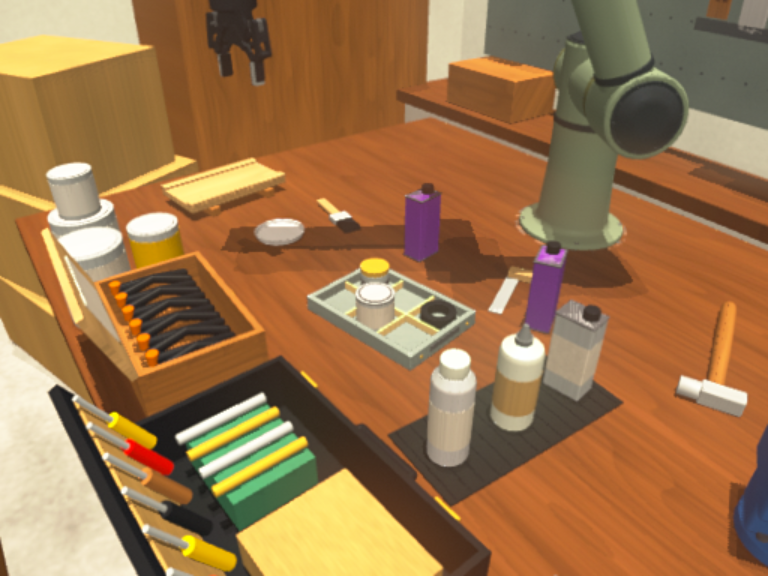

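View pics/w3.png

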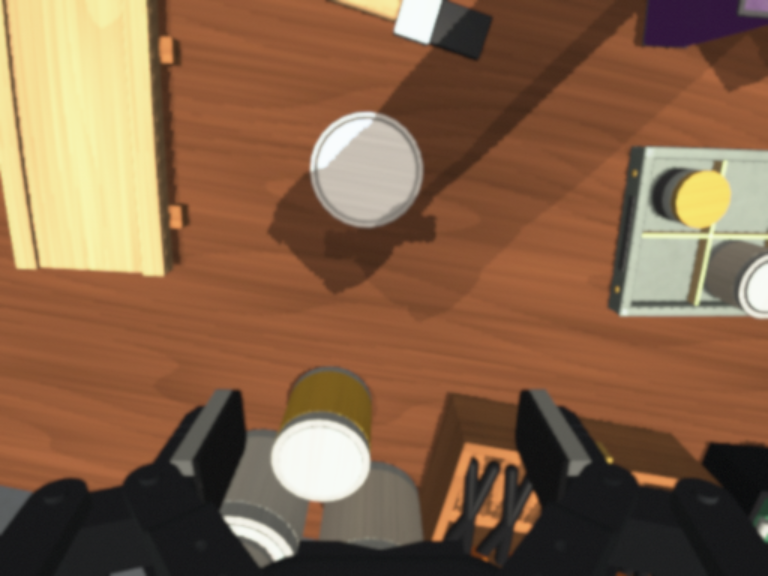

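The grasp failed: the gap went to 0 and the tin is still in the rack (scene px 375,300 at 1.5x), with the saucer empty at (366,170). I'll look closely at the tin before retrying.

```bash
python3 - <<'E'
from h import *
movep([*BM,.2],RY)
rs=[]
for dx in(-.05,-.02):
    p=BM+[dx,0]; move_l([*p,.2],.2); st=get_state();f=grab_frame("wrist");T=wristT(st,f)
    m=silhouettes("wrist","stain")[:2]; print([(np.round(d["centre"]),d["score"]) for d in m])
    k=tip_of("wrist","stain")[:1]; print([(d["centre"],at_z(f,d["centre"],.008,T)) for d in k],st["position"],st["eef_rot"],RY)
    overlay(f,T,C,YAW,"w4_%d"%(-dx*100))
print(st["clock"])
E
```

```text
[(array([250., 217.]), 0.65)]
[([249.9, 204.4], array([0.53502838, 0.04436514, 0.008     ]))] [0.48547085 0.0403267  0.20054634] [-2.74588482e-01  3.12801085e+00 -5.66989083e-04] [ 2.77668157e-01 -3.12929781e+00 -1.91614227e-16]
[(array([252., 193.]), 0.69)]
[] [0.51606159 0.04111843 0.19962446] [ 2.77253989e-01 -3.12932607e+00  6.92573055e-05] [ 2.77668157e-01 -3.12929781e+00 -1.91614227e-16]
43.975
```

View pics/w4_2.png

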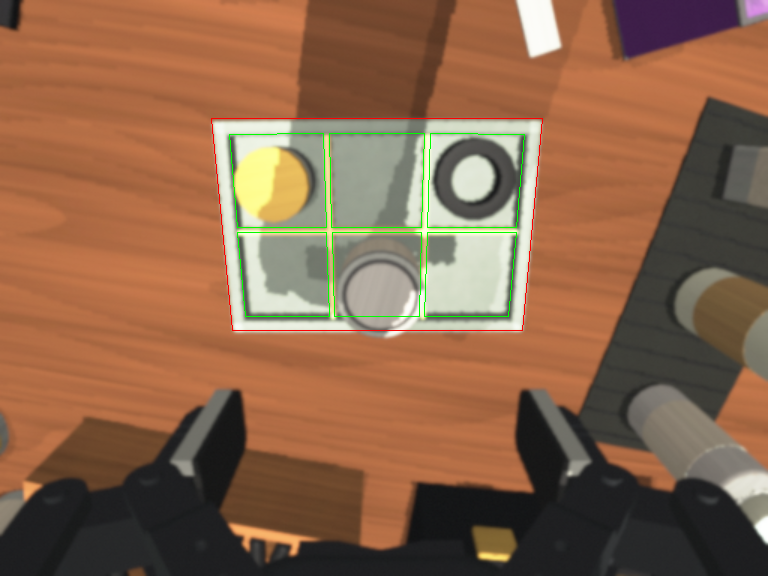

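View pics/w4_5.png

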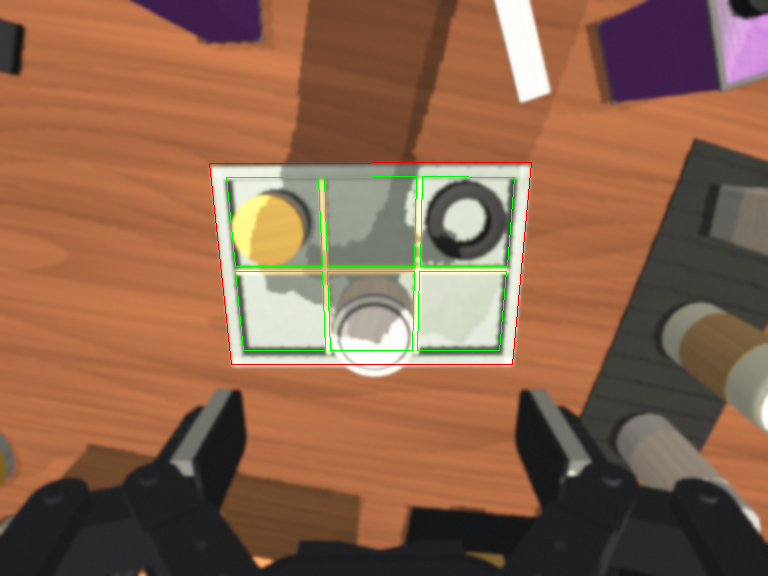

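The tin is upright and central in its bay (px 380,293), so the grip must have slipped off near the rim. I'll triangulate its lid, go lower, settle before closing, and check the gap before lifting.

```bash
python3 - <<'E'
from h import *
st=get_state();f=grab_frame("wrist");T2=wristT(st,f)
s=grab_frame("scene"); print("tri lid",tri([ray(f,np.array((380,293))/1.5,T2),ray(s,np.array((375,292))/1.5)]))
w=at_z(f,np.array((380,293))/1.5,.064,T2)[:2];print("lid",w,R.from_euler('z',-YAW).apply([*(w-BM),0]))
b=rk(C,YAW,.0365,.002); let_go()
move_l([*b,.2],.2); move_l([*b,.06],.2,until_force=12); hit=move_l([*b,.025],.08,until_force=10); sleep(.3)
s=get_state(); print(hit,"cmd",b,s["position"],s["eef_rot"],s["finger_gap"],s["contact_force"])
f=grab_frame("wrist"); 
grab(30)
s=get_state(); print(s["position"],s["finger_gap"],s["grasp_force"],s["contact_force"],s["clock"])
g=grab_frame("wrist"); cv2.imwrite("pics/gr.png",np.hstack([cv2.resize(x["img"][:,:,::-1],(400,300)) for x in(f,g)]))
E
```

```text
tri lid [0.53400926 0.043722   0.06293575]
lid [0.53290672 0.04429546] [-0.00139965  0.00322967  0.        ]
False cmd [0.53597758 0.04359557] [0.5363439  0.04356696 0.02542003] [-2.77569282e-01  3.12851061e+00 -1.68128025e-04] 1.000570803547239 [ 0.50607322  0.2380112  -0.08035316]
[0.53605764 0.04361409 0.02550958] 0.6786890310279546 31.11383020877838 [-1.70932942  0.45623644  4.8091971 ] 46.8667
```

View pics/gr.png

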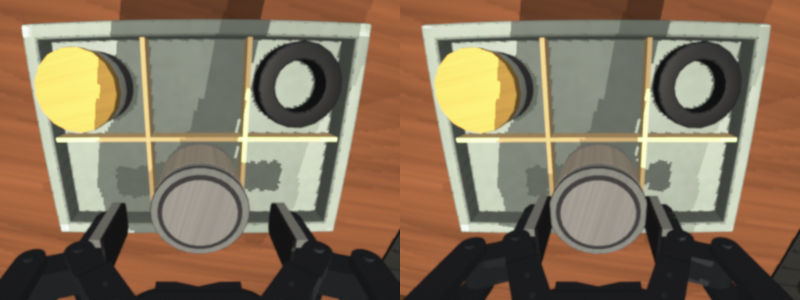

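The left half shows the open fingers astride the tin; the right half shows both pads on its sides (tin at 600,210), holding at gap 0.68 and 31 N. I'll lift a little, check, then carry it over.

```bash
python3 - <<'E'
from h import *
S=np.array([.5117,-.323]); b=rk(C,YAW,.0365,.002)
move_l([*b,.07],.08); s=get_state(); print(s["finger_gap"],s["grasp_force"],s["contact_force"])
assert s["finger_gap"]>.6
move_l([*b,.15],.15); move_l([*S,.15],.25); s=get_state(); print(s["finger_gap"],s["contact_force"]); assert s["finger_gap"]>.6
f=grab_frame("top");print([(d["score"],d["centre"]) for d in tip_of("top","stain")])
place(S,.0215); let_go(); move_l([*S,.2],.2)
p=S+[-.05,0]; move_l([*p,.2],.25); st=get_state();f=grab_frame("wrist");save(f,"w5");T=wristT(st,f)
for n in("stain","saucer"): print(n,[(d["score"],d["centre"],at_z(f,d["centre"],.004,T)) for d in tip_of("wrist",n)])
print(st["clock"])
E
```

```text
0.6835386641481954 32.41792917251587 [-0.01075954 -0.25346335 -0.76985736]
0.6788962726237329 [ 0.85446313 -0.29682111 -0.62199247]
[(0.85, [399.8, 184.7])]
place hit True dz from plan -0.0001 gap 0.681
stain [(0.65, [245.4, 205.5], array([ 0.51256518, -0.32314723,  0.004     ]))]
saucer []
52.9833
```

View pics/w5.png

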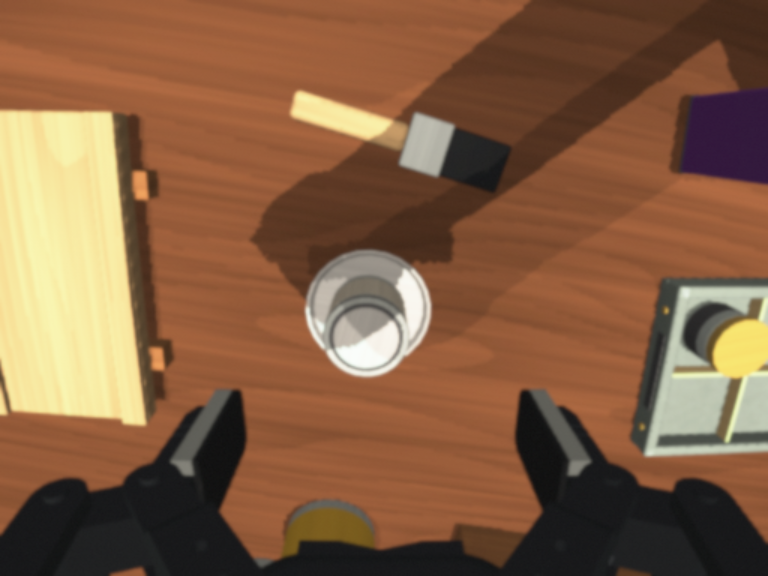

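The tin sits in the middle of the saucer (px 366,310), with the brush undisturbed at (400,140). Now I'll put the tall ones back, stopping if any of them touches down too high.

```bash
cat > back.py <<'E'
from h import *
import sys
def back(m,zm,r,b,zb):
    pick(mat(m),zm,r); move_l([*mat(m),UP],.25); s=get_state(); print(s["finger_gap"],s["contact_force"]); assert s["finger_gap"]>.3
    movep([*mat(m),UP],r); move_l([*b,UP],.3); move_l([*b,zb+.04],.2)
    hit=move_l([*b,zb+.008],.1,until_force=6); assert not hit,get_state()["position"]
    place(b,zb); assert abs(get_state()["position"][2]-zb)<.004
    release()
move_l([.5117-.05,-.323,UP],.3)
back(.105,.084,RY,BR,.089)
back(0,.084,RY,FM,.089)
back(-.105,.077,RX,BL,.082)
p=BM+[-.06,0]; movep([*p,.33],rot(YAW)); st=get_state();f=grab_frame("wrist");T=wristT(st,f)
overlay(f,T,C,YAW,"wf"); s=grab_frame("scene")
a=cv2.resize(cv2.imread("pics/wf.png"),(400,300));b=cv2.resize(s["img"][:,:,::-1],(400,300))
cv2.imwrite("pics/fin.png",np.hstack([a,b]))
E
python3 back.py
```

```text
pick hit False gap 0.575 F 46.2 [0.6179 0.3092 0.0857] 57.7
0.5782662482510101 [-0.47484133  0.41282841 -2.21319869]
place hit True dz from plan 0.0017 gap 0.575
t 63.4
pick hit False gap 0.573 F 43.7 [0.513  0.3149 0.0855] 66.4
0.5671586044900953 [ 0.45898923 -0.02998392 -3.73045828]
place hit True dz from plan 0.0015 gap 0.572
t 72.0
pick hit False gap 0.463 F 45.1 [0.4075 0.3195 0.0778] 75.0
0.4600651617023842 [-0.15450746 -0.79981624 -3.68646337]
place hit True dz from plan 0.0006 gap 0.454
t 80.5
```

View pics/fin.png

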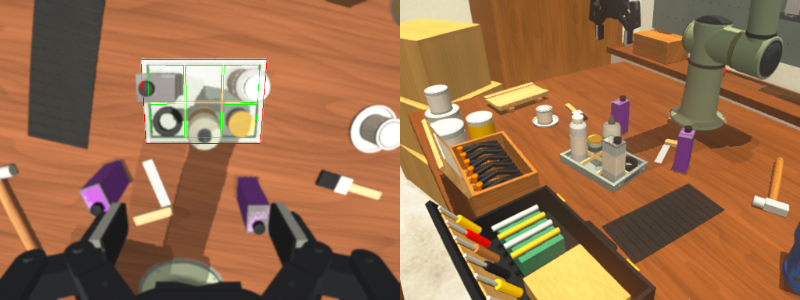

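The final view shows the solvent back-left (160,88), spray back-right (245,85) and glue front-middle (203,130), all upright in their own bays. The tin is in the saucer (375,130), and the jar, tape and brush haven't moved. Handing in.

```bash
python3 -c "
from cell import *
print(sign_off())"
```

```text
the job is handed in; nothing more can be done
None
```

Job handed in: the stain tin stands in the saucer and the solvent, glue and spray are back upright in their own bays, with the jar, tape and brush where they were; my first grip on the tin slipped off and I did not see what it did in that moment, but it stood upright in its bay in the next look and the second grip held.

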